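Build up a column of nesting pantry canisters under an overhanging tread

ROBOT

A 6-joint arm with a two-finger parallel gripper is mounted at the origin on the work surface. World frame = base frame: x ahead of the robot, y to its left, z up, the work surface at z = 0. Lengths are in m, angles in degrees, forces in N, time in s.
With the tool pointing down it reaches from about 0.25 to 0.725 m from the base axis. Payload 9.7 kg.
Tool frame: the origin (TCP) lies midway between the tips of the shut fingers; the grasp point (between the pads) lies bot.hold_point_z behind it (bot.hold_point_z is the distance from the TCP to the grasp point, in m); z points along the fingers, y is the line along which they close (so a half turn about z gives the same grasp; the last joint's range is limited). The gripper opens to 85 mm and grips with 20 to 120 N. Pads are 22 mm wide; open, the fingers measure 114 mm over their backs; the gripper's body (76 mm by 85 mm) begins 54 mm behind the grasp point. The pads swing forward as they close: fully open they stand 13 mm farther back than shut.
Start: joints at [65.604, 4.979, 10.078, 95.1, 0, 90], TCP at [0.227, 0.501, 0.231] pointing down, gripper open.
Joint ranges: [-179.16, 179.16], [-48.56, 103.87], [-65.8, 70.77], [-126.05, 130.52], [-82.76, 87.17], [-180, 180]. Speed limits (degrees/s): [127.2, 127.2, 147.25, 180, 180, 180].

INTERFACE

Orientations are given as [roll, pitch, yaw] about the fixed x, y, z axes, in that order (R = Rz(yaw) Ry(pitch) Rx(roll)).
In Python, from workcell import bot, camera, camera_model, ticket gives the robot as it stands.
- The arm moves only by the tool send_rows, never from a script. Its argument "targets" is text: rows parted by semicolons, each of 5 numbers parted by spaces: the shift along the tool's x, y, z in mm, then the turn about the tool's z in degrees, then the closure in counts, from 0 (fully open) to 255 (shut). A call has 1 to 20 rows; each row is the pose to reach, as a shift and turn from the pose commanded when the call began, along the tool's axes at that moment; what a row does not reach only later rows make up. A row lasts 1/8 s, in which the tool goes at most 62.5 mm and 10.7 degrees, less where a joint would pass 70% of its speed; a pose out of reach is approached as far as the arm can. A call with a gripper value outside its range is refused whole. The fingers move at their own pace and stop on an object; "newtons" is the grip in N (left out, the last holds). Time passes only in rows, so rows that repeat a pose let the fingers close. It gives the time, the measured TCP pose, the force, the opening and the grip force at its end, in the units of the state.
- bot.get_obs(): the state, without advancing time (a new reading comes with each control period).
- camera(name): name is "side" or "top" or "wrist"; returns the picture (420x560x3 uint8, blue, green, red); there is no depth.
- camera_model(name): a dict with "K" (3x3 intrinsics, pixels), "pose" (4x4, takes a point from camera to world coordinates); the wrist camera has in their place "T_tool_cam" (4x4, takes a point from camera to tool coordinates, whose origin is the TCP and whose axes are the flange's). Camera axes: x right, y down, z forward; pixel columns grow to the right and rows downward; lengths in m; the calibration is good to about 2 mm. A picture is of the moment at which its call begins: read the wrist's pose just before it. camera_model takes no time and is no camera call.
- ticket.job_done(): hands the job in; it is judged then, once.
The state is a dict: "time": time; "q": joint angles; "qd": joint speeds; "joint_efforts": joint torques, N m; "ee_pos": TCP position; "tcp_rot": TCP orientation; "wrist_force": force on the tool from outside, world axes, zero at the start; "torque": the same for the moment, N m; "opening": finger opening in m; "grasp_force": force on a finger pad.
Only numpy, scipy, OpenCV 4.12 (cv2) and the standard library are available. Lean on these libraries where they do the work, as an engineer would, in place of code of your own. Each camera call takes 0.05 s, during which the arm holds its last target. There are 200 camera calls.

TASK

A column of nesting canisters has been started on the low tread of the step shelf, half under the upper tread. Without shifting the bottom canister, gently set the tall loose canister on it, then the flat loose canister on that, each lined up squarely and dropped fully home so that its foot sits inside the raised rim of the lid beneath; the bottom canister's lid is pushed on a few millimetres off to one side, so feel for where the foot drops in. Leave the finished column standing by itself and everything else where it stands.

Things in the scene. Friction and masses are not known exactly. Their poses are not given: they have to be found in the camera images.
- step_shelf: fixed white plastic step shelf. Origin on the table below it; x to the rear, y left. Low tread: top z 30 mm, x -150..+110, y +-150. Upper tread: board z 262..276, x 0 (front edge)..+110, y +-150, on side panels at x +35..+110, y +-136..150. The column is half under its front edge, so a vertical gripper hits the edge: lean the gripper back towards the robot.
- bottom_canister: white closed canister, foot of the column, loose, 1.2 kg, 90 (x) by 62 mm (y). Origin: centre of underside. Body 50 mm high; tight grey lid 90 x 66 mm, its face at z 60, rim round it to z 65 (opening 83 x 55). The lid sits off-centre along y by an unknown amount up to 6 mm either way; this pose is the body's, not the lid's. A canister fully home on it has its origin 60 mm above this one.
- tall_canister: taller loose closed canister, white, grey lid, 0.34 kg, on the table, 90 (x) by 62 mm (y): grip across the 62. Origin: centre of underside. Recessed foot z 0..5 mm, 79 x 51 (lowest 2 mm 75 x 47); lid face z 65, rim round it to z 70 (opening 83 x 55). A canister fully home on it has its origin 65 mm above this one. A half turn in yaw makes no difference.
- flat_canister: the flatter loose closed canister, white with a grey lid, about 0.24 kg, on the table. Same shape as the tall one but lower: lid surface at z 48 mm, rim top at z 53 mm; same foot and rim. Origin at the centre of its underside.
- pickle_jar: bystander: closed glass jar of pickles, 76 mm across, 130 mm high, standing on the table. Origin at the centre of its underside.
- mug: bystander: white ceramic mug, 80 mm across, 90 mm high, standing on the upper tread. Origin at the centre of its underside.
- can_opener: bystander: black plastic can opener lying on the table, about 175 mm long (its x), 36 mm wide, 29 mm high. Origin on the table under its middle.
- small_tin: bystander: small round tin, 60 mm across, 45 mm high, standing on the low tread beside the column. Origin at the centre of its underside.
- cardboard_carton: bystander: plain cardboard carton lying on the table, 100 by 55 by 32 mm, no rim. Origin at the centre of its underside.

How it is judged:
By the outcome, as a careful person would: the job done as asked, in the order asked, and still so for the second after the job is handed in, with the robot touching nothing.
It also fails if it takes over 72 s, if anything falls off the work surface, if the arm or the gripper's body presses on something with over 40 N, if the wrist force passes 120 N, or if a joint passes its speed limit or range.

## Working session

There is one attempt and no reset: what is moved stays moved. The work goes in short steps, Python scripts to look and compute and a tool call to move; the robot and the scene stay as the last step left them, time stands still between calls to the robot, and variables do not carry over. Pictures are saved under pics/ and viewed, at most 10 in all, crops included, and the job is handed in when it is done.

Besides the shell and the picture viewer there is one more tool, called after "Request:" as name(argument=value, ...) on one line, values as JSON. send_rows: Moves the arm, as the interface text tells. Its arguments: {"type":"object","properties":{"targets":{"type":"string"},"newtons":{"type":"number"}},"required":["targets"]}

```bash
ls; mkdir -p pics
python3 - <<'E'
from workcell import bot,camera,camera_model
import cv2,numpy as np
o=bot.get_obs();print(o['ee_pos'],o['tcp_rot'],o['time'],o['opening'],bot.hold_point_z)
for n in('side','top','wrist'):
    im=camera(n);cv2.imwrite(f'pics/{n}0.png',im);m=camera_model(n);print(n,m['K'].tolist() if hasattr(m['K'],'tolist') else m['K']);print(np.round(m.get('pose',m.get('T_tool_cam')),4))
E
```

```text
pics
[0.22706621 0.50068791 0.23057108] [-1.79923500e+02 -1.47077418e-03  1.55603088e+02] 0.0 0.08541361861902202 0.0187
side [[465.30072965385193, 0.0, 273.9343477816812], [0.0, 465.30072965385193, 206.4436039209135], [0.0, 0.0, 1.0]]
[[ 0.8814 -0.3404  0.3276  0.2131]
 [-0.4724 -0.625   0.6215 -0.673 ]
 [-0.0068 -0.7025 -0.7116  0.976 ]
 [ 0.      0.      0.      1.    ]]
top [[470.2389772319163, 0.0, 278.79953863452374], [0.0, 470.2389772319163, 215.56941109147317], [0.0, 0.0, 1.0]]
[[-0.067  -0.977   0.2023  0.3764]
 [-0.9977  0.0661 -0.0112  0.0058]
 [-0.0025 -0.2026 -0.9793  1.2234]
 [ 0.      0.      0.      1.    ]]
wrist [[356.3854938401431, 0.0, 288.81091154041764], [0.0, 356.3854938401431, 210.47732111199946], [0.0, 0.0, 1.0]]
[[ 1.000e-04 -9.457e-01 -3.251e-01  8.440e-02]
 [ 1.000e+00  3.000e-04 -5.000e-04 -0.000e+00]
 [ 6.000e-04 -3.251e-01  9.457e-01 -1.442e-01]
 [ 0.000e+00  0.000e+00  0.000e+00  1.000e+00]]
```

View pics/top0.png

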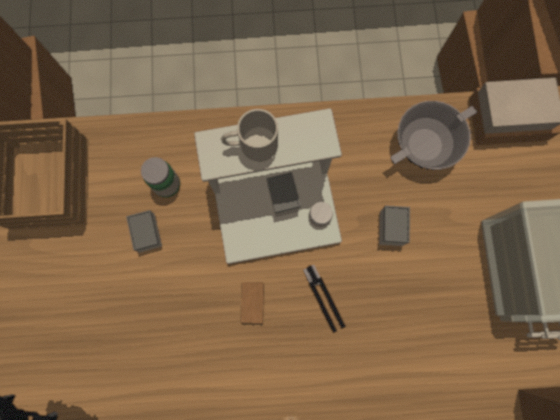

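View pics/side0.png

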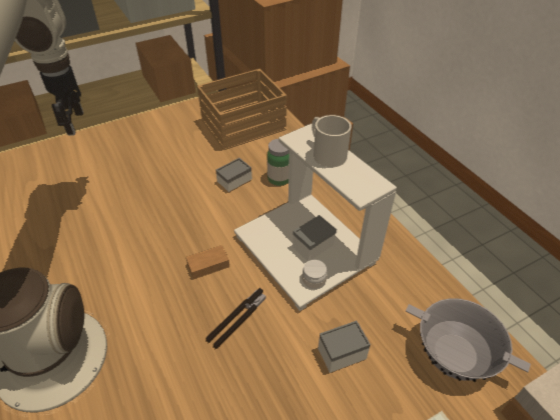

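Both views are clear: the loose canisters have grey lids at top-view pixels (145,231) and (395,226), the column lid is at (283,190), and the tin at (320,212) is to its right. The shelf yaw is a few degrees. Next I'll measure the lids in both views.

```bash
cat > h.py <<'E'
import cv2,numpy as np
from workcell import bot,camera,camera_model
from scipy.spatial.transform import Rotation as R
def pose(n,o=None):
    m=camera_model(n);K=np.array(m['K'])
    if n!='wrist': return K,np.array(m['pose'])
    T=np.eye(4);T[:3,:3]=R.from_euler('xyz',o['tcp_rot'],degrees=True).as_matrix();T[:3,3]=o['ee_pos']
    return K,T@np.array(m['T_tool_cam'])
def cast(KP,uv,z):
    K,P=KP;uv=np.atleast_2d(np.array(uv,float))
    d=np.c_[uv,np.ones(len(uv))]@np.linalg.inv(K).T@P[:3,:3].T
    return P[:3,3]+d*((z-P[2,3])/d[:,2:])
def proj(KP,X):
    K,P=KP;c=(np.atleast_2d(X)-P[:3,3])@P[:3,:3];u=c@K.T;return u[:,:2]/u[:,2:]
def rect(pts):
    (c,s,a)=cv2.minAreaRect((pts[:,:2]*1000).astype(np.float32))
    if s[0]<s[1]: a+=90; s=s[::-1]
    a=(a+90)%180-90
    return np.round(c,1),np.round(s,1),round(a,1)
E
python3 - <<'E'
from h import *
for n in('top','side'):
    im=cv2.imread(f'pics/{n}0.png');hsv=cv2.cvtColor(im,cv2.COLOR_BGR2HSV)
    seeds={'top':[(145,230),(395,222),(283,185)],'side':[(234,171),(344,338),(316,231)]}[n]
    KP=pose(n)
    for s,zs in zip(seeds,[(.053,.07),(.07,.053),(.095,)]):
        print(n,s,im[s[1],s[0]],im[s[1]+8,s[0]],)
        b=im[s[1]-2:s[1]+3,s[0]-2:s[0]+3].reshape(-1,3).mean(0)
        m=(np.abs(im.astype(float)-b).max(2)<22).astype(np.uint8)
        k,l=cv2.connectedComponents(m)
        c=max(cv2.findContours((l==l[s[1],s[0]]).astype(np.uint8),0,1)[0],key=cv2.contourArea)
        for z in zs: print(z,rect(cast(KP,c[:,0],z)), cv2.boundingRect(c))
    x=im[150:290,170:370] if n=='side' else im[150:270,110:430]
    
a=cv2.imread('pics/top0.png');b=cv2.imread('pics/side0.png')
t=cv2.resize(a[160:270,180:350],None,fx=4,fy=4,interpolation=2)[:, :400+280]
s=cv2.resize(b[190:290,225:395],None,fx=4,fy=4,interpolation=2)
cv2.imwrite('pics/z0.png',cv2.resize(np.vstack([t,s]),None,fx=.7,fy=.7))
E
```

```text
top (145, 230) [ 89  98 106] [ 86  94 100]
0.053 (array([606.7, 336.4]), array([93. , 72.8]), 12.0) (126, 210, 33, 41)
0.07 (array([603.4, 331.6]), array([91.7, 71.7]), 12.0) (126, 210, 33, 41)
top (395, 222) [ 89  99 104] [ 93 104 110]
0.07 (array([ 574.9, -299.9]), array([90.9, 60.2]), -7.1) (385, 205, 25, 38)
0.053 (array([ 577.8, -304.4]), array([92.2, 61.1]), -7.1) (385, 205, 25, 38)
top (283, 185) [53 57 61] [44 50 54]
0.095 (array([677.4, -20.2]), array([73.6, 65.7]), 10.0) (267, 172, 32, 32)
side (234, 171) [ 98 111 118] [62 74 81]
0.053 (array([606.4, 336.7]), array([89. , 61.2]), 12.2) (216, 158, 35, 22)
0.07 (array([599.1, 318.1]), array([87.3, 60.1]), 12.2) (216, 158, 35, 22)
side (344, 338) [ 99 111 118] [100 112 119]
0.07 (array([ 575. , -302.6]), array([89.7, 61.8]), -7.4) (320, 321, 50, 37)
0.053 (array([ 581.8, -295.7]), array([91.4, 62.9]), -7.4) (320, 321, 50, 37)
side (316, 231) [59 67 71] [58 66 71]
0.095 (array([665.4, -30.9]), array([96.1, 74.4]), 10.3) (293, 216, 43, 34)
```

View pics/z0.png

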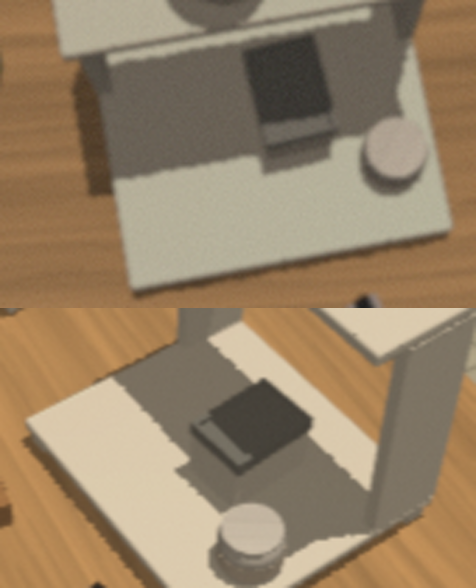

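The enlarged crop shows the column lid whole in the side view, with corners at roughly (294,233), (319,216), (336,232), (311,249), and it is yawed like the shelf. The tall canister is at (575,-301) and the flat one at (606,336), and both views agree on these.

Run:
```python
from h import *
print([a for a in dir(bot) if a[0]!='_'])
S=pose('side');T=pose('top')
c=cast(S,[(293.6,232.9),(318.9,215.7),(336.4,231.8),(310.7,247)],.095);print(np.round(c*1000))
print(np.linalg.norm(np.diff(np.vstack([c,c[:1]]),axis=0),axis=1), c.mean(0))
# lid front corners in top (crop est.)
f=lambda x,y:(180+x/2.8,160+y/2.8)
print(np.round(1000*cast(T,[f(261,129),f(330,118)],.095)))
print('low tread front corners top',np.round(1000*cast(T,[f(131,290),f(451,230)],.03)))
g=lambda x,y:(225+x/2.8,190+(y-308)/2.8)
print('side: tread front-left',np.round(1000*cast(S,[g(27,424),g(113,380)],.03)))
print('upper front edge top',np.round(1000*cast(T,[f(63,54)],.276)))
# upper tread front edge: ends in both views
print('top upper corners',np.round(1000*cast(T,[(203,176),(339,156),(196,133),(332,112)],.276)))
print('side upper corners',np.round(1000*cast(S,[(280,136),(372,203),(316,121),(394,188)],.276)))
```

```text
['PlanningError', 'get_obs', 'hold_point_z']
[[618. -10.  95.]
 [706.  11.  95.]
 [715. -58.  95.]
 [632. -70.  95.]]
[0.08997504 0.06916437 0.08355035 0.06140662] [ 0.66744403 -0.03170394  0.095     ]
[[634.   5.  95.]
 [640. -56.  95.]]
low tread front corners top [[ 508.  132.   30.]
 [ 543. -162.   30.]]
side: tread front-left [[510. 120.  30.]
 [610. 133.  30.]]
upper front edge top [[660. 149. 276.]]
top upper corners [[ 667.  148.  276.]
 [ 692. -140.  276.]
 [ 764.  159.  276.]
 [ 792. -135.  276.]]
side upper corners [[ 665.  148.  276.]
 [ 723. -152.  276.]
 [ 777.  159.  276.]
 [ 794. -137.  276.]]
```

Request:
send_rows(targets="-12 -11 -2 10 0;-24 -22 -4 20 0;-36 -33 -6 30 0;-48 -44 -8 40 0;-60 -56 -9 50 0;-72 -67 -10 60 0;-84 -78 -12 70 0;-96 -89 -14 80 0;-108 -100 -15 90 0;-120 -112 -16 100 0;-132 -123 -18 110 0;-144 -134 -20 120 0;-156 -145 -21 130 0;-168 -156 -22 140 0;-180 -168 -24 150 0;-192 -180 -25 160 0;-204 -192 -26 170 0;-216 -203 -28 180 0;-228 -214 -30 190 0;-236 -223 -30 200 0")

```text
time: 2.65
ee_pos: [0.3504, 0.0537, 0.2611]
tcp_rot: [-166.8, 2.8, -1.8]
wrist_force: [0.5, 0.4, 1.0]
opening: 0.0856
grasp_force: 0.0
```

```bash
cat >> h.py <<'E'
def delta(o,X,yaw):
    "tool shift (mm) and turn to bring TCP to X (mm) at yaw"
    M=R.from_euler('xyz',o['tcp_rot'],degrees=True).as_matrix()
    s=M.T@(np.array(X)-o['ee_pos']*1000)
    return np.round(s,1),round((o['tcp_rot'][2]-yaw+180)%360-180,1)
E
python3 - <<'E'
from h import *
o=bot.get_obs();print(o['ee_pos'],o['tcp_rot'],o['q'],o['time']);print(delta(o,[590,-25,230],-170))
print('mug',cast(pose('top'),[(258,130)],.366), 'jar',cast(pose('top'),[(156,170)],.13))
E
```

```text
[0.35036586 0.05365045 0.26105652] [-166.79643287    2.84596061   -1.82106041] [ -1.87482662 -18.8084234   -8.92272573 102.74425561  13.20089168
 179.94484258] 2.65
(array([243.3,  73.5,   2.3]), np.float64(168.2))
mug [[0.72491285 0.02486592 0.366     ]] jar [[0.73492468 0.28284744 0.13      ]]
```

Request:
send_rows(targets="0 0 0 -10 0;0 0 0 -20 0;0 0 0 -30 0;0 0 0 -40 0;0 0 0 -50 0;0 0 0 -60 0")

```text
time: 3.4
ee_pos: [0.3504, 0.0545, 0.261]
tcp_rot: [-170.9, -10.0, 57.6]
wrist_force: [-0.7, 0.0, 1.1]
opening: 0.0853
grasp_force: 0.0
```

Run:
```python
from h import *
o=bot.get_obs();print(o['ee_pos'],o['tcp_rot'],o['q'],o['time'])
```

```text
[0.3504347  0.05445958 0.26104167] [-170.91375217   -9.96971801   57.55432098] [ -1.70814045 -18.78758101  -8.90327303 102.73100114  13.15895921
 119.61495479] 3.4
```

```bash
cat >> h.py <<'E'
def st():
    o=bot.get_obs();M=R.from_euler('xyz',o['tcp_rot'],degrees=True).as_matrix()
    print('t',round(o['time'],2),'pos',np.round(o['ee_pos']*1000,1),'rpy',np.round(o['tcp_rot'],2),'z',np.round(M[:,2],3),'q',np.round(o['q'],1),'open',round(o['opening']*1000,1),'F',np.round(o['wrist_force'],1),'grip',round(o['grasp_force'],1))
    return o
E
python3 - <<'E'
from h import *
o=st();h=R.from_euler('xyz',o['tcp_rot'],degrees=True).as_matrix()[:2,2];u=-h/np.linalg.norm(h);print(u,np.degrees(np.arctan2(u[1],u[0])))
print(delta(o,[320,-200,340],57)[0],delta(o,[*(u*600),350],57)[0],delta(o,[*(u*900),350],57)[0])
E
```

```text
t 3.4 pos [350.4  54.5 261. ] rpy [-170.91   -9.97   57.55] z [-0.042  0.229 -0.973] q [ -1.7 -18.8  -8.9 102.7  13.2 119.6] open 85.3 F [-0.7  0.   1.1] grip 0.0
[ 0.17854018 -0.98393262] -79.71525914355051
[-213.9   90.8 -133.8] [-649.1  106.6 -224.1] [-866.1  301.6 -293.9]
```

Request:
send_rows(targets="-43 18 -27 0 0;-86 36 -54 0 0;-129 54 -81 0 0;-172 72 -108 0 0;-214 91 -134 0 0;-269 93 -145 0 0;-323 95 -156 0 0;-378 97 -168 0 0;-432 99 -179 0 0;-486 101 -190 0 0;-541 103 -202 0 0;-595 105 -213 0 0;-649 107 -224 0 0;-649 107 -224 0 0")

```text
time: 5.15
ee_pos: [0.1023, -0.5909, 0.3438]
tcp_rot: [-170.7, -10.0, 57.0]
wrist_force: [0.3, 0.4, -0.8]
opening: 0.0855
grasp_force: 0.0
```

Run:
```python
from h import *
o=st();u=np.array([.1785,-.984])
for r in (700,800,900):print(delta(o,[*(u*r),350],57)[0])
```

```text
t 5.15 pos [ 102.3 -590.9  343.8] rpy [-170.75  -10.03   57.05] z [-0.041  0.232 -0.972] q [-8.010e+01  3.720e+01  6.410e+01  1.305e+02 -1.000e-01  4.200e+01] open 85.5 F [ 0.3  0.4 -0.8] grip 0.0
[-67.6  68.4 -29.7]
[-139.4  134.   -53.2]
[-211.1  199.5  -76.7]
```

Request:
send_rows(targets="-30 30 -13 0 0;-60 61 -26 0 0")

```text
time: 5.4
ee_pos: [0.1154, -0.6225, 0.3265]
tcp_rot: [-171.7, -9.1, 57.4]
wrist_force: [-0.7, -0.8, -0.2]
opening: 0.0855
grasp_force: 0.0
```

Run:
```python
from h import *
o=st()
```

```text
t 5.4 pos [ 115.4 -622.5  326.5] rpy [-171.67   -9.09   57.37] z [-0.038  0.21  -0.977] q [-7.950e+01  4.260e+01  7.070e+01  1.304e+02  1.000e-01  4.240e+01] open 85.5 F [-0.7 -0.8 -0.2] grip 0.0
```

Request:
send_rows(targets="-40 40 -15 0 0;-80 80 -30 0 0;-120 120 -45 0 0;-150 150 -55 0 0")

```text
time: 5.9
ee_pos: [0.1207, -0.6238, 0.3168]
tcp_rot: [-171.0, -9.7, 57.3]
wrist_force: [0.2, -0.4, 0.1]
opening: 0.0856
grasp_force: 0.0
```

Run:
```python
from h import *
o=st()
```

```text
t 5.9 pos [ 120.7 -623.8  316.8] rpy [-171.03   -9.75   57.26] z [-0.041  0.225 -0.974] q [-7.910e+01  4.340e+01  7.070e+01  1.305e+02  1.000e-01  4.280e+01] open 85.6 F [ 0.2 -0.4  0.1] grip 0.0
```

Run:
```python
from h import *
o=st();print(delta(o,[330,-300,300],57)[0])
```

```text
t 5.9 pos [ 120.7 -623.8  316.8] rpy [-171.03   -9.75   57.26] z [-0.041  0.225 -0.974] q [-7.910e+01  4.340e+01  7.070e+01  1.305e+02  1.000e-01  4.280e+01] open 85.6 F [ 0.2 -0.4  0.1] grip 0.0
[377.1  13.7  80.7]
```

Request:
send_rows(targets="38 1 8 -10 0;76 3 16 -20 0;113 4 24 -30 0;151 6 32 -40 0;189 7 40 -50 0;226 8 48 -60 0;264 10 56 -70 0;302 11 64 -80 0;340 12 72 -90 0;377 14 81 -100 0;377 14 81 -110 0;377 14 81 -120 0;377 14 81 -130 0;377 14 81 -140 0;377 14 81 -150 0;377 14 81 -160 0;377 14 81 -170 0;377 14 81 -180 0;377 14 81 -190 0;377 14 81 -200 0")

```text
time: 8.4
ee_pos: [0.33, -0.3004, 0.2996]
tcp_rot: [175.0, 12.3, -102.2]
wrist_force: [-0.6, -0.2, 0.8]
opening: 0.0854
grasp_force: 0.0
```

Request:
send_rows(targets="0 0 0 -10 0;0 0 0 -20 0;0 0 0 -30 0;0 0 0 -40 0;0 0 0 -50 0;0 0 0 -60 0;0 0 0 -70 0;0 0 0 -80 0;0 0 0 -90 0")

```text
time: 9.52
ee_pos: [0.3888, -0.2033, 0.2993]
tcp_rot: [-176.2, 7.3, -30.2]
wrist_force: [0.5, -0.8, -0.7]
opening: 0.0852
grasp_force: 0.0
```

Run:
```python
from h import *
o=st()
```

```text
t 9.53 pos [ 388.8 -203.3  299.3] rpy [-176.19    7.31  -30.15] z [-0.076  0.121 -0.99 ] q [ -30.1   -0.9   11.2  109.4    3.8 -179.9] open 85.2 F [ 0.5 -0.8 -0.7] grip 0.0
```

Request:
send_rows(targets="-32 -46 0 -8 0;-63 -93 0 -16 0;-95 -139 0 -24 0;-126 -185 0 -32 0;-158 -232 0 -40 0;-189 -278 0 -50 0;-189 -278 0 -60 0;-189 -278 0 -70 0;-189 -278 0 -80 0;-189 -278 0 -90 0")

```text
time: 10.78
ee_pos: [0.2823, 0.2412, 0.3419]
tcp_rot: [-179.1, -1.9, 39.8]
wrist_force: [-0.0, 0.2, -0.7]
opening: 0.0858
grasp_force: 0.0
```

Run:
```python
from h import *
o=st()
```

```text
t 10.78 pos [282.3 241.2 341.9] rpy [-179.14   -1.86   39.8 ] z [ 0.015  0.032 -0.999] q [  39.9  -16.5    3.1  107.7    0.9 -179.9] open 85.8 F [-0.   0.2 -0.7] grip 0.0
```

Request:
send_rows(targets="-24 47 2 -7 0;-48 95 4 -14 0;-72 142 7 -21 0;-96 190 10 -28 0;-119 237 12 -35 0;-143 284 14 -42 0;-167 332 17 -49 0;-191 380 20 -56 0;-215 427 22 -65 0;-215 427 22 -75 0;-215 427 22 -82 0")

```text
time: 12.15
ee_pos: [-0.0169, 0.0562, 0.3748]
tcp_rot: [177.0, -0.3, 121.6]
wrist_force: [-0.7, -0.1, 0.2]
opening: 0.0855
grasp_force: 0.0
```

Run:
```python
from h import *
o=st();print(delta(o,[590,-25,230],-170))
```

```text
t 12.15 pos [-16.9  56.2 374.8] rpy [176.97  -0.25 121.56] z [ 0.043  0.031 -0.999] q [ 121.6  -48.6   -7.9  130.4   -3.  -179.9] open 85.5 F [-0.7 -0.1  0.2] grip 0.0
(array([-387.5,  466.4,  168. ]), np.float64(-68.4))
```

Request:
send_rows(targets="14 34 0 10 0;27 68 0 20 0;41 102 0 30 0;55 136 0 40 0;69 170 0 50 0;82 203 0 60 0;96 237 0 70 0;110 271 0 80 0;123 305 0 90 0;137 339 0 100 0;137 339 0 110 0;137 339 0 120 0")

```text
time: 13.65
ee_pos: [0.2021, 0.3489, 0.392]
tcp_rot: [-178.4, -2.6, 0.8]
wrist_force: [1.0, -0.1, 0.1]
opening: 0.0856
grasp_force: 0.0
```

Run:
```python
from h import *
o=st();print(delta(o,[420,100,330],-170),delta(o,[580,-25,230],-170))
```

```text
t 13.65 pos [202.1 348.9 392. ] rpy [-178.43   -2.59    0.84] z [ 0.045  0.028 -0.999] q [  61.   -10.2   14.2  111.8   -1.5 -120. ] open 85.6 F [ 1.  -0.1  0.1] grip 0.0
(array([211.2, 253.9,  64.7]), np.float64(170.8)) (array([364.7, 384.1, 168.2]), np.float64(170.8))
```

Request:
send_rows(targets="23 28 7 10 0;47 56 14 20 0;70 85 21 30 0;94 113 29 40 0;117 141 36 50 0;141 169 43 60 0;164 197 50 70 0;188 226 58 80 0;211 254 65 90 0;228 268 76 100 0;245 283 88 110 0;262 297 99 120 0;280 312 111 130 0;297 326 122 140 0;314 341 134 150 0;331 355 145 160 0;348 370 157 170 0;365 384 168 171 0;365 384 168 171 0")

```text
time: 16.02
ee_pos: [0.5825, -0.0232, 0.2292]
tcp_rot: [178.8, 2.7, -169.9]
wrist_force: [-0.7, 0.5, 0.4]
opening: 0.0854
grasp_force: 0.0
```

Run:
```python
from h import *
o=st();im=camera('wrist');cv2.imwrite('pics/w1.png',im)
```

```text
t 16.02 pos [582.5 -23.2 229.2] rpy [ 178.84    2.72 -169.87] z [ 0.043  0.028 -0.999] q [ -3.1   7.   12.   92.6   1.8 -13.3] open 85.4 F [-0.7  0.5  0.4] grip 0.0
```

View pics/w1.png

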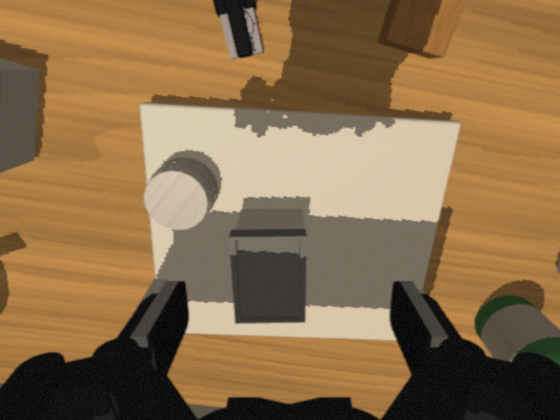

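Wrist view: the lid's rim corners are at about (231,233), (306,233), (305,322), (235,323). The low tread's front corners are at (141,103) and (459,122), and the tin is at (182,195).

Run:
```python
from h import *
o=st();KP=pose('wrist',o)
c=cast(KP,[(231,235),(306,235),(305,322),(235,323)],.095)*1000
print(np.round(c,1),c.mean(0));d=[np.linalg.norm(c[i]-c[(i+1)%4]) for i in range(4)];print(np.round(d,1))
print('yaw sides',[round(np.degrees(np.arctan2(*(b-a)[1::-1])),1) for a,b in((c[0],c[3]),(c[1],c[2]))],'front/rear',[round(np.degrees(np.arctan2(-(b-a)[0],(b-a)[1])),1) for a,b in((c[0],c[1]),(c[3],c[2]))])
t=cast(KP,[(141,103),(459,122),(163,332),(405,339)],.03)*1000;print(np.round(t,1))
print('upper board front (side) ',)
yaw=np.arctan2(-(t[1]-t[0])[0],(t[1]-t[0])[1]);print('shelf yaw',np.degrees(yaw))
mid=(t[0]+t[1])/2; org=mid[:2]+150*np.array([np.cos(yaw),np.sin(yaw)]);print('shelf origin',org)
rel=c.mean(0)[:2]-org;print('lid in shelf',rel@[np.cos(yaw),np.sin(yaw)],rel@[-np.sin(yaw),np.cos(yaw)])
# body front bottom corners z=.03.. 
print('body front bottom',np.round(cast(KP,[(237,208),(306,208)],.08)*1000,1))
# tall canister plan; offset 30 along tool x (toward robot), yaw 172.7
for nm,X,yaw,zg in(('tall',(575,-301),-7.3,45),('flat',(606.5,336.5),12,33)):
    a=np.radians(yaw);P=np.array([X[0]-27*np.cos(a),X[1]-27*np.sin(a)])
    n=np.array([.043,.028,-.999]);tcp=np.array([*P,zg])+18.7*n
    print(nm,tcp,delta(o,tcp+[0,0,120],yaw+180),delta(o,tcp,yaw+180))
```

```text
t 16.07 pos [582.1 -22.7 230.1] rpy [ 178.84    2.77 -169.83] z [ 0.044  0.028 -0.999] q [ -3.1   6.9  12.   92.6   1.8 -13.3] open 85.5 F [0.3 0.2 0.2] grip 0.0
[[630.3 -61.1  95. ]
 [619.5   2.   95. ]
 [709.4  18.9  95. ]
 [721.3 -46.4  95. ]] [670.14782822 -21.63804029  95.        ]
[63.9 91.5 66.4 92.2]
yaw sides [np.float64(9.2), np.float64(10.7)] front/rear [np.float64(9.7), np.float64(10.3)]
[[ 544.3 -162.    30. ]
 [ 509.3  131.6   30. ]
 [ 802.  -129.4   30. ]
 [ 765.8  157.6   30. ]]
upper board front (side) 
shelf yaw 6.80002201650211
shelf origin [675.76284521   2.5950176 ]
lid in shelf -8.444817409937386 -23.397747104424727
body front bottom [[611.  -60.1  80. ]
 [600.8  -0.8  80. ]]
tall [ 549.02295005 -297.04565557   26.3187    ] (array([  85. , -265.7,   74.5]), np.float64(17.5)) (array([  90.8, -268.1,  194.3]), np.float64(17.5))
flat [580.89411478 331.40998435  14.3187    ] (array([-56.6, 346.7, 105.7]), np.float64(-1.8)) (array([-50.8, 344.3, 225.5]), np.float64(-1.8))
```

Run:
```python
from h import *
o=bot.get_obs();print(delta(o,[488,-290,205],172.7),np.round(cast(pose('wrist',o),[(180,200)],.075)*1000))
```

```text
(array([ 140.9, -246.7,   13.4]), np.float64(17.5)) [[ 614. -110.   75.]]
```

Request:
send_rows(targets="28 -49 3 5 0;56 -99 5 10 0;85 -148 8 14 0;113 -197 11 17.5 0;141 -247 13 17.5 0;141 -247 13 17.5 0;141 -247 13 17.5 0")

```text
time: 16.95
ee_pos: [0.4883, -0.2895, 0.2064]
tcp_rot: [178.1, 2.4, 172.7]
wrist_force: [-0.3, -0.1, 0.3]
opening: 0.0854
grasp_force: 0.0
```

Run:
```python
from h import *
o=st();im=camera('wrist');cv2.imwrite('pics/w2.png',im)
```

```text
t 16.95 pos [ 488.3 -289.5  206.4] rpy [178.07   2.4  172.68] z [ 0.046  0.028 -0.999] q [-32.    5.5   7.8  90.9   2.8 -24.7] open 85.4 F [-0.3 -0.1  0.3] grip 0.0
```

View pics/w2.png

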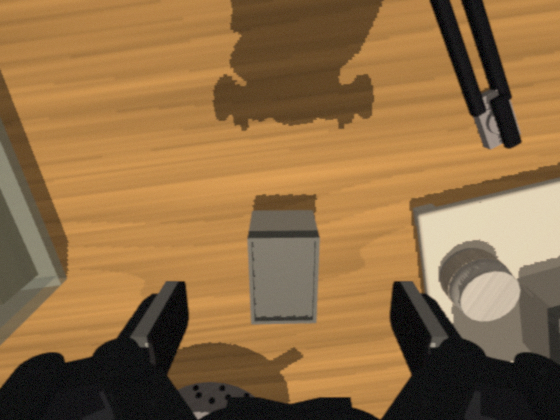

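Wrist view: the tall canister's rim corners are at about (248,236), (318,236), (316,322), (251,323), and the pan's handle is well behind it.

Run:
```python
from h import *
o=bot.get_obs();KP=pose('wrist',o)
c=cast(KP,[(248,235),(318,235),(316,322),(251,323)],.07)*1000
print(np.round(c,1),c.mean(0));d=[np.linalg.norm(c[i]-c[(i+1)%4]) for i in range(4)];print(np.round(d,1))
m=((c[2]+c[3])-(c[0]+c[1]))/2;yaw=np.degrees(np.arctan2(m[1],m[0]));print(yaw)
a=np.radians(yaw);P=c.mean(0)[:2]-36*np.array([np.cos(a),np.sin(a)])
n=R.from_euler('xyz',o['tcp_rot'],degrees=True).as_matrix()[:,2];tcp=np.array([*P,38])+18.7*n
for h in(70,0):print(tcp,delta(o,tcp+[0,0,h],yaw+180))
```

```text
[[ 524.7 -324.1   70. ]
 [ 533.1 -264.6   70. ]
 [ 624.  -275.2   70. ]
 [ 615.9 -336.5   70. ]] [ 574.40810838 -300.11488401   70.        ]
[60.  91.6 61.8 92.1]
-7.218503074092276
[ 539.55067754 -295.06647154   19.32703453] (array([-46.3,  -3.5, 119. ]), np.float64(-0.0))
[ 539.55067754 -295.06647154   19.32703453] (array([-43.3,  -5.9, 188.9]), np.float64(-0.0))
```

Request:
send_rows(targets="-16 -1 40 0 0;-31 -2 80 0 0;-46 -4 119 0 0;-45 -5 154 0 0;-43 -6 175 0 0;-43 -6 189 0 0;-43 -6 189 0 0;-43 -6 189 0 120;-43 -6 189 0 255;-43 -6 189 0 255;-43 -6 189 0 255;-43 -6 189 0 255;-43 -6 189 0 255", newtons=50)

```text
time: 18.62
ee_pos: [0.5395, -0.2966, 0.0202]
tcp_rot: [178.1, 2.5, 172.7]
wrist_force: [-1.8, 1.1, 6.1]
opening: 0.0614
grasp_force: 55.4
```

Run:
```python
from h import *
o=st()
```

```text
t 18.62 pos [ 539.5 -296.6   20.2] rpy [178.12   2.48 172.68] z [ 0.047  0.027 -0.999] q [-30.1  13.4  -3.8  71.2   2.7 -22.7] open 61.4 F [-1.8  1.1  6.1] grip 55.4
```

```bash
cat >> h.py <<'E'
def Rz(a): a=np.radians(a);return np.array([[np.cos(a),-np.sin(a)],[np.sin(a),np.cos(a)]])
E
python3 - <<'E'
from h import *
o=st();n=R.from_euler('xyz',o['tcp_rot'],degrees=True).as_matrix()[:,2]
g=o['ee_pos']*1000-18.7*n
off=Rz(7.2)@(g[:2]-[574.4,-300.1]);print('grasp in canister',off)
off[1]=0
L=np.array([670.1,-21.6]);G=L+Rz(10)@off;tcp=np.array([*G,0])+18.7*n;tcp[2]=110.2
print('home tcp',tcp)
f=np.array([np.cos(np.radians(10)),np.sin(np.radians(10)),0])
for X in([539.5,-296.6,155],tcp+[0,0,45]-60*f,tcp+[0,0,25],tcp+[0,0,12]):print(X,delta(o,X,-170))
E
```

```text
t 18.62 pos [ 539.5 -296.6   20.2] rpy [178.12   2.48 172.68] z [ 0.047  0.027 -0.999] q [-30.1  13.4  -3.8  71.2   2.7 -22.7] open 61.4 F [-1.8  1.1  6.1] grip 55.4
grasp in canister [-35.87842549  -1.56245524]
home tcp [635.64820155 -27.32479587 110.2       ]
[539.5, -296.6, 155] (array([  -5.8,    4.5, -134.6]), np.float64(-17.3))
[576.55973637 -37.74368653 155.2       ] (array([  -9.6,  265.8, -126. ]), np.float64(-17.3))
[635.64820155 -27.32479587 135.2       ] (array([ -66. ,  282.9, -103. ]), np.float64(-17.3))
[635.64820155 -27.32479587 122.2       ] (array([-65.4, 282.5, -90. ]), np.float64(-17.3))
```

Request:
send_rows(targets="-1 1 -20 0 255;-3 2 -60 0 255;-5 3 -100 0 255;-6 4 -135 0 255;-7 45 -133 -3 255;-7 85 -132 -6 255;-8 130 -130 -9 255;-8 175 -129 -12 255;-9 220 -128 -15 255;-10 250 -126 -17.3 255;-10 266 -126 -17.3 255;-30 272 -120 -17.3 255;-45 277 -113 -17.3 255;-57 280 -107 -17.3 255;-66 283 -103 -17.3 255;-66 283 -103 -17.3 255;-66 283 -103 -17.3 255")

```text
time: 20.75
ee_pos: [0.635, -0.0271, 0.1336]
tcp_rot: [178.9, 2.8, -170.0]
wrist_force: [0.4, 0.4, -2.1]
opening: 0.0619
grasp_force: 55.3
```

Run:
```python
from h import *
o=st();im=camera('wrist');cv2.imwrite('pics/w3.png',im);cv2.imwrite('pics/s3.png',camera('side'))
a=im;b=cv2.imread('pics/s3.png')[150:330,200:440]
cv2.imwrite('pics/w3s3.png',np.vstack([cv2.resize(a[:260],(560,260)),cv2.resize(b,(440,330)) if 0 else cv2.copyMakeBorder(cv2.resize(b,(440,330)),0,0,0,120,cv2.BORDER_CONSTANT)]))
```

```text
t 20.75 pos [635.  -27.1 133.6] rpy [ 178.85    2.81 -170.02] z [ 0.045  0.028 -0.999] q [ -3.2  13.3   8.7  82.8   1.8 -13.2] open 61.9 F [ 0.4  0.4 -2.1] grip 55.3
```

View pics/w3s3.png

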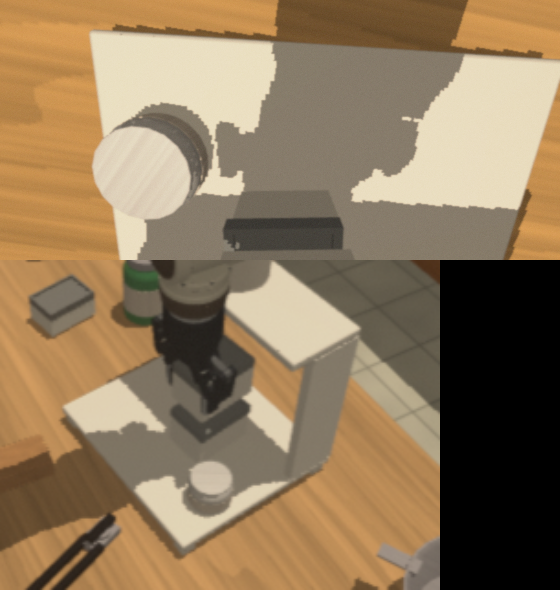

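Run:
```python
from h import *
im=cv2.imread('pics/w3.png')
cv2.imwrite('pics/w3c.png',cv2.resize(im[205:305,200:380],None,fx=4.4,fy=4.4,interpolation=cv2.INTER_NEAREST))
```

```text
(no output)
```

View pics/w3c.png

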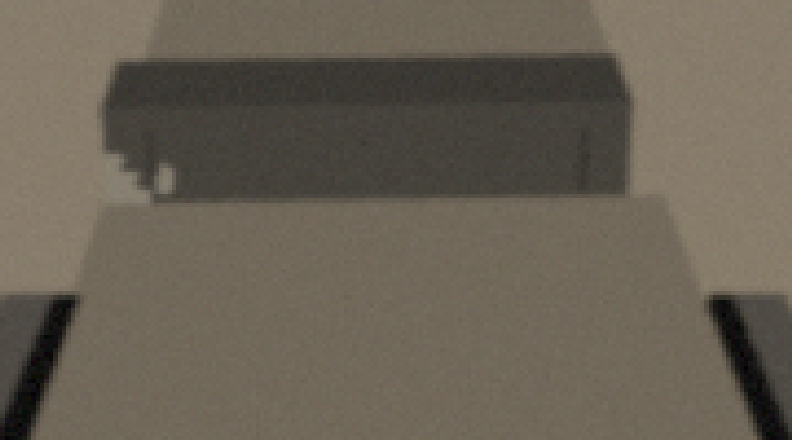

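Run:
```python
from h import *
o=bot.get_obs();KP=pose('wrist',o)
l=cast(KP,[(223.4,228.9),(343.4,227.6)],.095)*1000;c=cast(KP,[(223.4,251.8),(351.1,249.3)],.1184)*1000
for a in(l,c):
    d=a[1]-a[0];m=a.mean(0);r=Rz(-10)@(m[:2]-[670.1,-21.6]);print(np.round(a,1),'w',round(np.linalg.norm(d),1),'yaw',round(np.degrees(np.arctan2(-d[0],d[1])),1),'front mid in lid frame',np.round(r,1))
```

```text
[[632.  -63.   95. ]
 [620.3   2.1  95. ]] w 66.1 yaw 10.2 front mid in lid frame [-44.8  -1.1]
[[633.  -59.3 118.4]
 [621.3   2.4 118.4]] w 62.8 yaw 10.7 front mid in lid frame [-43.5   0.7]
```

Request:
send_rows(targets="1.5 -2 3 0 255;1.8 -2.1 8 0 255;2 -2.3 13 0 255;2.2 -2.4 16 0 255;2.3 -2.4 18 0 255;2.3 -2.5 20 0 255;2.4 -2.5 22 0 255;2.4 -2.5 23.4 0 255;2.4 -2.5 23.4 0 255;2.4 -2.5 23.4 0 255")

```text
time: 22.1
ee_pos: [0.6344, -0.0291, 0.1101]
tcp_rot: [178.9, 2.8, -170.0]
wrist_force: [0.4, 1.0, -0.9]
opening: 0.0616
grasp_force: 55.3
```

Run:
```python
from h import *
o=st();im=camera('wrist');cv2.imwrite('pics/w4.png',im)
cv2.imwrite('pics/w4c.png',cv2.resize(im[205:305,200:380],None,fx=4.4,fy=4.4,interpolation=cv2.INTER_NEAREST))
```

```text
t 22.1 pos [634.4 -29.1 110.1] rpy [ 178.85    2.83 -170.  ] z [ 0.045  0.028 -0.999] q [ -3.4  13.4   6.1  80.2   1.8 -13.4] open 61.6 F [ 0.4  1.  -0.9] grip 55.3
```

View pics/w4c.png

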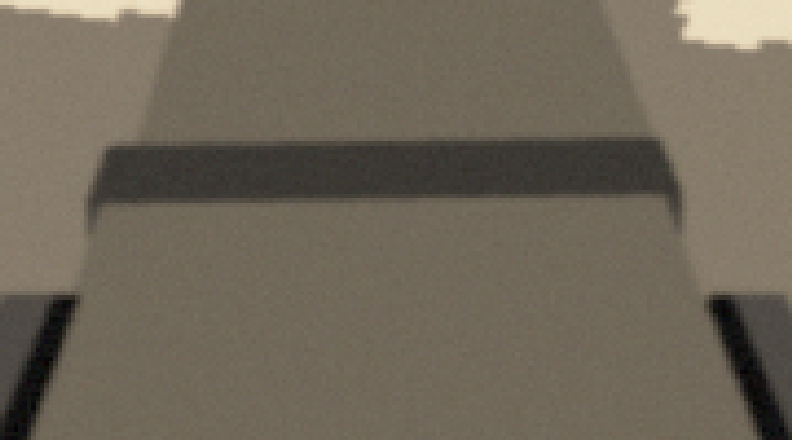

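Request:
send_rows(targets="0 0 0.8 0 255;0 0 0.8 0 255;0 0 0.8 0 180;0 0 0.8 0 60;0 0 0.8 0 0;0 0 0.8 0 0;0 0 0.8 0 0;15 0 0.8 0 0;45 0 -2 0 0;80 0 -20 0 0;110 0 -60 0 0;130 0 -100 0 0;130 0 -120 0 0;130 0 -120 0 0")

```text
time: 23.9
ee_pos: [0.5016, -0.0552, 0.225]
tcp_rot: [178.9, 3.0, -170.0]
wrist_force: [-0.3, 0.4, -0.7]
opening: 0.0851
grasp_force: 0.0
```

Run:
```python
from h import *
o=st();im=camera('wrist');cv2.imwrite('pics/w5.png',im)
# flat look pose: 88mm in front of (606.5,336.5), rim z 53, yaw 12
a=np.radians(12);X=[606.5-88*np.cos(a),336.5-88*np.sin(a),188];print(X,delta(o,X,-168))
```

```text
t 23.9 pos [501.6 -55.2 225. ] rpy [ 178.91    3.   -170.01] z [ 0.048  0.028 -0.998] q [ -7.4  -4.    0.3  91.7   1.9 -17.3] open 85.1 F [-0.3  0.4 -0.7] grip 0.0
[np.float64(520.4230111354251), np.float64(318.20377120803715), 188] (array([-81.2, 363.6,  48.3]), np.float64(-2.0))
```

View pics/w5.png

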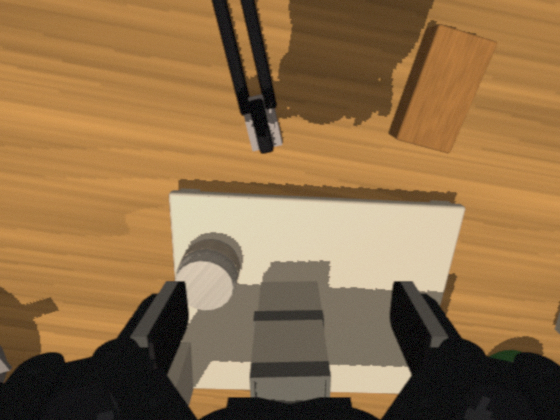

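The tall canister stands square on the bottom one, with its lid front edge at about (250–330,374). Next I'll look at the flat canister.

Request:
send_rows(targets="-5 55 0 0 0;-15 110 0 0 0;-30 165 0 0 0;-45 220 5 -1 0;-60 275 15 -2 0;-72 330 30 -2 0;-81 364 48 -2 0;-81 364 48 -2 0;-81 364 48 -2 0")

```text
time: 25.08
ee_pos: [0.519, 0.3183, 0.1856]
tcp_rot: [179.0, 2.7, -168.0]
wrist_force: [0.1, -0.3, 0.9]
opening: 0.0853
grasp_force: 0.0
```

Run:
```python
from h import *
o=st();im=camera('wrist');cv2.imwrite('pics/w6.png',im)
cv2.imwrite('pics/w6c.png',cv2.resize(im[180:350,180:400],None,fx=3.5,fy=3.5,interpolation=cv2.INTER_NEAREST))
```

```text
t 25.07 pos [519.  318.3 185.6] rpy [ 179.      2.75 -167.98] z [ 0.043  0.027 -0.999] q [31.5  9.4  9.8 87.5  0.  19.5] open 85.3 F [ 0.1 -0.3  0.9] grip 0.0
```

View pics/w6c.png

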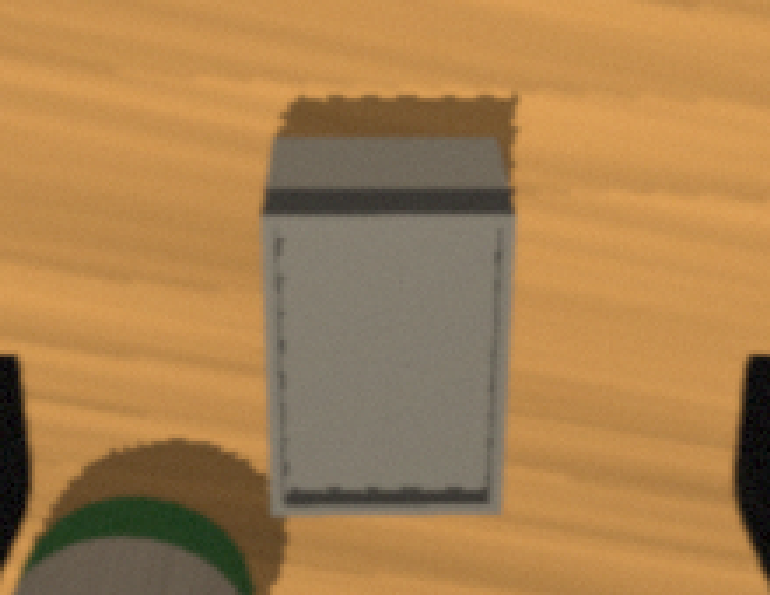

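The flat canister's rim corners in the crop are (262,213), (515,213), (500,515), (270,517), and the jar is ahead to the left, clear of the fingers.

Run:
```python
from h import *
o=bot.get_obs();KP=pose('wrist',o)
p=np.array([(262,213),(515,213),(500,515),(270,517)])/3.5+180
c=cast(KP,p,.053)*1000
print(np.round(c,1),c.mean(0));d=[np.linalg.norm(c[i]-c[(i+1)%4]) for i in range(4)];print(np.round(d,1))
m=((c[2]+c[3])-(c[0]+c[1]))/2;yaw=np.degrees(np.arctan2(m[1],m[0]));print(yaw)
P=c.mean(0)[:2]+Rz(yaw)@[-36,0]
n=R.from_euler('xyz',o['tcp_rot'],degrees=True).as_matrix()[:,2];tcp=np.array([*P,26])+18.7*n
for h in(60,0):print(tcp,delta(o,tcp+[0,0,h],yaw+180))
```

```text
[[569.4 301.8  53. ]
 [557.  362.3  53. ]
 [646.6 381.   53. ]
 [659.4 319.9  53. ]] [608.10095557 341.22757575  53.        ]
[61.8 91.5 62.5 91.8]
11.56374928221808
[573.66040973 334.52815419   7.32552987] (array([-50.7,   2.7, 121.7]), np.float64(0.4))
[573.66040973 334.52815419   7.32552987] (array([-47.7,   1.6, 181.6]), np.float64(0.4))
```

Request:
send_rows(targets="-17 1 40 0 0;-34 2 80 0 0;-50 3 122 0.4 0;-49 2 150 0.4 0;-48 2 170 0.4 0;-48 2 180 0.4 0;-48 2 180 0.4 0;-48 2 180 0.4 120;-48 2 180 0.4 255;-48 2 180 0.4 255;-48 2 180 0.4 255;-48 2 180 0.4 255;-48 2 180 0.4 255", newtons=50)

```text
time: 26.75
ee_pos: [0.5746, 0.336, 0.0112]
tcp_rot: [178.9, 3.0, -168.4]
wrist_force: [-0.2, -1.9, 5.7]
opening: 0.0617
grasp_force: 55.2
```

Run:
```python
from h import *
o=st();n=R.from_euler('xyz',o['tcp_rot'],degrees=True).as_matrix()[:,2]
g=o['ee_pos']*1000-18.7*n
off=Rz(-11.56)@(g[:2]-[608.1,341.2]);print('grasp in canister',off);off[1]=0
G=np.array([668.9,-23.4])+Rz(10)@off;tcp=np.array([*G,0])+18.7*n;tcp[2]=o['ee_pos'][2]*1000+155
print('home',tcp);f=np.array([np.cos(np.radians(10)),np.sin(np.radians(10)),0])
for X in([*(o['ee_pos'][:2]*1000),210],tcp+[0,0,40]-60*f,tcp+[0,0,23]):print(X,delta(o,X,-170))
```

```text
t 26.75 pos [574.6 336.   11.2] rpy [ 178.91    2.98 -168.4 ] z [ 0.047  0.029 -0.998] q [30.3 18.8  1.7 69.7  0.1 18.7] open 61.7 F [-0.2 -1.9  5.7] grip 55.2
grasp in canister [-34.81265049   1.29864605]
home [635.49809789 -28.9002548  166.21960883]
[np.float64(574.6151356724795), np.float64(336.0409557722101), 210] (array([ -10.3,    3.8, -198.5]), np.float64(1.6))
[576.40963271 -39.31914546 206.21960883] (array([  63.5, -364.2, -205.6]), np.float64(1.6))
[635.49809789 -28.9002548  189.21960883] (array([   4.4, -366.3, -185.5]), np.float64(1.6))
```

Request:
send_rows(targets="-1 1 -20 0 255;-3 2 -70 0 255;-6 3 -130 0 255;-10 4 -190 0 255;-5 -35 -200 0.5 255;5 -90 -203 0.8 255;18 -150 -205 1 255;32 -210 -206 1.2 255;45 -270 -206 1.6 255;58 -330 -206 1.6 255;63 -364 -206 1.6 255;45 -365 -200 1.6 255;28 -366 -194 1.6 255;14 -366 -188 1.6 255;4 -366 -186 1.6 255;4 -366 -186 1.6 255;4 -366 -186 1.6 255")

```text
time: 28.88
ee_pos: [0.6353, -0.0286, 0.1885]
tcp_rot: [178.9, 2.8, -170.0]
wrist_force: [-0.0, 0.4, -1.5]
opening: 0.0615
grasp_force: 55.0
```

Run:
```python
from h import *
o=st();im=camera('wrist');cv2.imwrite('pics/w7.png',im)
b=im.astype(float).mean(2)
for u in(260,285,310): print(u,np.round(b[200:300:2,u-3:u+4].mean(1)).astype(int).tolist())
for v in range(214,262,4): print(v,b[v,205:245:2].astype(int).tolist(),b[v,335:370:2].astype(int).tolist())
```

```text
t 28.88 pos [635.3 -28.6 188.5] rpy [ 178.86    2.82 -169.99] z [ 0.045  0.028 -0.999] q [ -3.4  13.7  15.2  89.    1.8 -13.4] open 61.5 F [-0.   0.4 -1.5] grip 55.0
260 [106, 105, 105, 106, 105, 106, 104, 106, 106, 105, 106, 104, 92, 57, 57, 58, 58, 59, 62, 68, 68, 67, 67, 67, 68, 68, 93, 105, 106, 105, 105, 106, 106, 105, 105, 105, 105, 105, 106, 106, 105, 105, 105, 106, 104, 105, 105, 97, 56, 56]
285 [106, 105, 104, 105, 104, 106, 106, 106, 106, 105, 104, 105, 82, 58, 55, 57, 58, 57, 63, 67, 68, 67, 68, 67, 67, 67, 94, 106, 105, 106, 105, 104, 105, 106, 105, 104, 105, 105, 106, 105, 106, 105, 105, 105, 105, 105, 105, 97, 58, 56]
310 [105, 106, 105, 106, 106, 106, 106, 104, 105, 105, 105, 105, 72, 58, 57, 57, 57, 60, 64, 68, 66, 67, 66, 68, 68, 69, 88, 106, 105, 106, 105, 105, 106, 105, 105, 105, 105, 104, 105, 105, 105, 106, 107, 105, 105, 105, 105, 98, 60, 58]
214 [124, 129, 127, 122, 124, 124, 126, 124, 125, 122, 125, 124, 126, 123, 121, 104, 107, 104, 107, 102] [104, 107, 121, 125, 128, 125, 125, 124, 123, 125, 124, 125, 126, 126, 124, 126, 125, 124]
218 [122, 124, 123, 126, 12
[... 1331 characters left out ...]
26, 96, 69, 66, 62, 60, 64, 69, 67, 65] [63, 61, 62, 69, 68, 100, 125, 126, 124, 125, 126, 125, 123, 124, 126, 124, 125, 125]
250 [125, 124, 123, 126, 124, 123, 125, 125, 125, 124, 125, 102, 71, 65, 70, 60, 67, 65, 68, 63] [69, 54, 64, 68, 67, 104, 125, 123, 124, 123, 127, 124, 125, 125, 124, 125, 124, 126]
254 [124, 124, 127, 126, 126, 124, 122, 113, 102, 106, 106, 104, 104, 105, 104, 106, 104, 106, 104, 104] [101, 105, 105, 104, 104, 103, 104, 104, 105, 107, 107, 120, 123, 124, 123, 125, 124, 125]
258 [123, 124, 126, 122, 124, 122, 121, 106, 103, 104, 105, 104, 106, 103, 106, 107, 106, 103, 106, 104] [104, 105, 100, 107, 107, 103, 104, 104, 105, 104, 105, 109, 122, 123, 124, 126, 121, 124]
```

Run:
```python
from h import *
o=bot.get_obs();KP=pose('wrist',o)
l=cast(KP,[(226.8,236),(345.2,235)],.160)*1000;c=cast(KP,[(219.5,252.3),(356.2,251.7)],.1823)*1000
for a in(l,c):
    d=a[1]-a[0];m=a.mean(0);r=Rz(-10)@(m[:2]-[668.9,-23.4]);print(np.round(a,1),'w',round(np.linalg.norm(d),1),'yaw',round(np.degrees(np.arctan2(-d[0],d[1])),1),'front mid',np.round(r,1))
```

```text
[[ 6.310e+02 -6.140e+01  1.600e+02]
 [ 6.202e+02 -4.000e-01  1.600e+02]] w 62.0 yaw 10.1 front mid [-44.    0.1]
[[ 6.286e+02 -6.190e+01  1.823e+02]
 [ 6.178e+02  5.000e-01  1.823e+02]] w 63.3 yaw 9.7 front mid [-46.3   0.7]
```

Request:
send_rows(targets="-1 -0.8 3 0 255;-0.9 -0.9 8 0 255;-0.6 -1 12 0 255;-0.5 -1.1 15 0 255;-0.4 -1.2 17 0 255;-0.4 -1.2 18.5 0 255;-0.3 -1.2 19.5 0 255;-0.3 -1.2 19.5 0 255")

```text
time: 29.92
ee_pos: [0.6369, -0.0292, 0.1686]
tcp_rot: [178.8, 2.8, -170.0]
wrist_force: [-0.1, 1.1, -2.7]
opening: 0.0614
grasp_force: 54.9
```

Run:
```python
from h import *
o=st()
```

```text
t 29.93 pos [636.9 -29.2 168.6] rpy [ 178.84    2.82 -170.  ] z [ 0.045  0.028 -0.999] q [ -3.4  13.7  13.   86.8   1.8 -13.4] open 61.4 F [-0.1  1.1 -2.7] grip 54.9
```

Request:
send_rows(targets="0 0 1 0 255;0.1 0 2 0 255;0.1 0 2.8 0 255;0.1 0 2.8 0 255")

```text
time: 30.42
ee_pos: [0.637, -0.0293, 0.1662]
tcp_rot: [178.9, 2.8, -170.0]
wrist_force: [-1.3, 0.9, 1.3]
opening: 0.0615
grasp_force: 55.5
```

Run:
```python
from h import *
o=st()
```

```text
t 30.43 pos [637.  -29.3 166.2] rpy [ 178.86    2.85 -170.  ] z [ 0.045  0.028 -0.999] q [ -3.4  13.7  12.7  86.5   1.8 -13.4] open 61.5 F [-1.3  0.9  1.3] grip 55.5
```

Contact at exactly home height (166.2). I'll release and back off.

Request:
send_rows(targets="0 0 0.3 0 255;0 0 0.3 0 180;0 0 0.3 0 60;0 0 0.3 0 0;0 0 0.3 0 0;0 0 0.3 0 0;15 0 0 0 0;45 0 -2 0 0;80 0 -10 0 0;110 0 -40 0 0;130 0 -60 0 0;130 0 -70 0 0;130 0 -70 0 0;130 0 -70 0 0")

```text
time: 32.17
ee_pos: [0.5063, -0.0536, 0.2281]
tcp_rot: [178.8, 2.7, -170.0]
wrist_force: [-0.4, -0.3, -0.2]
opening: 0.0856
grasp_force: 0.0
```

Run:
```python
from h import *
o=st();im=camera('wrist');cv2.imwrite('pics/w8.png',im);KP=pose('wrist',o)
C=np.array([668.9,-23.4])
def rim(z,w): return np.array([[*(C+Rz(10)@np.array(p)),z*1000] for p in((-45,-w/2),(-45,w/2))])/1000
print(np.round(proj(KP,rim(.208,62)),1),np.round(proj(KP,rim(.16,62)),1))
b=im.astype(float).mean(2)
p=proj(KP,rim(.208,62));v0=int(p[:,1].mean());uc=int(p[:,0].mean())
print(v0,uc,b[v0-60:v0+30:2,uc-3:uc+4].mean(1).astype(int).tolist())
for v in (v0+4,v0+10): print(v,[(u,int(b[v,u])) for u in range(int(p[0,0])-8,int(p[0,0])+9,2)],[(u,int(b[v,u])) for u in range(int(p[1,0])-8,int(p[1,0])+9,2)])
# side view: bottom/tall/flat straight edges, corner check of flat lid
s=camera('side');cv2.imwrite('pics/s8.png',s);S=pose('side')
X=np.array([[*(C+Rz(10)@np.array(q)),208] for q in((-45,-31),(-45,31),(45,31),(45,-31))])/1000
pp=proj(S,X);print('side pred',np.round(pp,1))
hs=s.astype(float).mean(2);t=cv2.imread('pics/side0.png');d=np.abs(s.astype(int)-t.astype(int)).max(2)>25
c=pp.mean(0).astype(int);print(s[c[1],c[0]])
m=(np.abs(s.astype(float)-s[c[1]-1:c[1]+2,c[0]-1:c[0]+2].reshape(-1,3).mean(0)).max(2)<20).astype(np.uint8)
k,l=cv2.connectedComponents(m);cc=max(cv2.findContours((l==l[c[1],c[0]]).astype(np.uint8),0,1)[0],key=cv2.contourArea)
print('side lid',rect(cast(S,cc[:,0],.208)),cv2.boundingRect(cc))
```

```text
t 32.17 pos [506.3 -53.6 228.1] rpy [ 178.82    2.73 -169.99] z [ 0.043  0.028 -0.999] q [ -7.1  -3.    1.6  92.3   1.9 -17.1] open 85.6 F [-0.4 -0.3 -0.2] grip 0.0
[[241.  426.9]
 [338.4 425.2]] [[247.6 368. ]
 [329.  366.8]]
426 289 [52, 70, 93, 93, 94, 93, 93, 93, 93, 93, 94, 93, 92, 93, 94, 92, 94, 94, 85, 29, 15, 14, 17, 14, 19, 16, 16]Traceback (most recent call last):
  File "<stdin>", line 9, in <module>
IndexError: index 430 is out of bounds for axis 0 with size 420
```

Run:
```python
from h import *
C=np.array([668.9,-23.4])
s=camera('side');cv2.imwrite('pics/s8.png',s);S=pose('side')
X=np.array([[*(C+Rz(10)@np.array(q)),208] for q in((-45,-31),(-45,31),(45,31),(45,-31))])/1000
pp=proj(S,X);print('side pred',np.round(pp,1).tolist())
c=pp.mean(0).astype(int);print(s[c[1],c[0]])
m=(np.abs(s.astype(float)-s[c[1]-1:c[1]+2,c[0]-1:c[0]+2].reshape(-1,3).mean(0)).max(2)<14).astype(np.uint8)
k,l=cv2.connectedComponents(m);cc=max(cv2.findContours((l==l[c[1],c[0]]).astype(np.uint8),0,1)[0],key=cv2.contourArea)
print('side lid',rect(cast(S,cc[:,0],.208)),cv2.boundingRect(cc))
# bottom canister: front tread-contact & lid front edge in wrist view
im=cv2.imread('pics/w8.png');b=im.astype(float).mean(2);o=bot.get_obs();KP=pose('wrist',o)
print('col profile v260..370',b[250:372:2,285:292].mean(1).astype(int).tolist())
L=np.array([[*(np.array([670.1,-21.6])+Rz(10)@np.array(q)),95] for q in((-45,-33),(-45,33))])/1000
print('pred lid front',np.round(proj(KP,L),1).tolist())
for v in(312,316,320): print(v,[(u,int(b[v,u])) for u in range(244,266,2)],[(u,int(b[v,u])) for u in range(314,336,2)])
# small tin / mug patch diff in side view
t=cv2.imread('pics/side0.png')
for nm,(u,v) in dict(tin=(315,272),mug=(332,140),jar=(279,165),opener=(238,318)).items():
    g=t[v-22:v+22,u-22:u+22];r=cv2.matchTemplate(s[v-30:v+30,u-30:u+30],g,cv2.TM_CCOEFF_NORMED);print(nm,r.max().round(3),np.subtract(cv2.minMaxLoc(r)[3],8))
```

```text
side pred [[310.7, 213.3], [293.3, 198.4], [321.6, 182.4], [339.3, 196.2]]
[58 65 69]
side lid (array([664. , -33.1]), array([96.8, 68.9]), 9.3) (295, 185, 45, 33)
col profile v260..370 [111, 112, 112, 113, 112, 113, 112, 112, 112, 111, 112, 113, 112, 109, 95, 93, 94, 94, 94, 95, 94, 94, 94, 94, 94, 94, 94, 87, 53, 50, 50, 51, 66, 93, 94, 93, 94, 95, 95, 94, 93, 94, 94, 94, 93, 94, 94, 94, 93, 93, 94, 94, 85, 51, 50, 50, 50, 49, 52, 70, 93]
pred lid front [[253.3, 315.0], [324.0, 314.1]]
312 [(244, 107), (246, 111), (248, 112), (250, 113), (252, 84), (254, 48), (256, 49), (258, 52), (260, 52), (262, 52), (264, 49)] [(314, 49), (316, 49), (318, 51), (320, 53), (322, 74), (324, 110), (326, 114), (328, 113), (330, 112), (332, 110), (334, 111)]
316 [(244, 110), (246, 111), (248, 109), (250, 111), (252, 107), (254, 96), (256, 90), (258, 87), (260, 89), (262, 89), (264, 91)] [(314, 96), (316, 97), (318, 94), (320, 90), (322, 77), (324, 112), (326, 113), (328, 113), (330, 113), (332, 111), (334, 108)]
320 [(244, 112), (246, 111), (248, 114), (250, 109), (252, 109), (254, 97), (256, 94), (258, 93), (260, 96), (262, 94), (264, 96)] [(314, 96), (316, 94), (318, 94), (320, 91), (322, 87), (324, 109), (326, 111), (328, 110), (330, 116), (332, 108), (334, 110)]
tin 0.941 [0 0]
mug 0.999 [0 0]
jar 0.664 [0 0]
opener 0.839 [0 0]
```

```bash
python3 -c "
from workcell import ticket
print(ticket.job_done())"
```

```text
the job is handed in; nothing more can be done
None
```

The column is finished and handed in at about 32 s: the tall canister, then the flat one, each came down to its full seated height with no more than light contact force. The camera checks put the bottom canister's lid within about 1 mm of where it was and showed no shift of the tin, mug, jar or can opener (weaker match on the jar and opener); I did not check the carton.

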